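# Key a spoked cog onto its splined hub and lock it with the keeper

### The job

A steel cog lies on top of the splined hub of the assembly stand, turned the wrong way. Turn it, for instance by pushing a spoke, until its tabs find their grooves in the hub (the wide tab under the wide spoke goes into the wide groove facing the sliding keeper) and it sinks flat and fully home on the shoulder; then push the forked keeper all the way in over the cog. Leave the chain tool, the pedal and the grease pot where they are.

Things in the scene. Friction and masses are not known exactly. Their poses are not given: they have to be found in the camera images.
- stand: Assembly stand fixed to the bench: dark base plate 310 x 130 x 14 mm (x -80 to 230), upright steel hub, grey guide block (x 104 to 216, y +-54, up to z 73). Origin on the hub's axis at bench level; +x points from the hub to the guide block, z up.
- shoulder (a point): Centre of the hub's shoulder (68 mm across), 45 mm above the bench, on which the seated cog's underside rests. Above it are splines, 48 mm across and 15 mm high, with five grooves 0 (wide, faces the keeper), 115, 155, 225, 280 degrees counter-clockwise from the stand's +x. Each is 4.4 mm wider than its tab (+-5.5 degrees of play); no other turn of the cog fits.
- hub_top (a point): Centre of the top of the hub's plain round nose, 38.8 mm across, 85 mm above the bench; the nose rises from the splines' top at 60 mm.
- cog: Loose steel cog, 40 teeth, 168 mm across, 0.2 to 0.42 kg. Origin: centre of its underside; +x along the wide spoke, z up. Rim 6 mm thick, from radius 71 mm out; centre ring 12 mm thick, radius 25 to 36; spokes 5 mm thick, 22 mm wide at 0, 12 mm wide at 120 and 240 degrees, open windows between. Bore tabs point inwards at 0 (13 mm wide), 115, 155, 225, 280 degrees (6 mm).
- cog_centre (a point): Centre of the cog's underside: 60 mm above the bench at the start, the tabs lying level on the splines round the nose, at least 0.6 rad from fitting; 45 mm above it when home, cog +x along stand +x. The joint is greased: the cog turns easily (about 1 N on a spoke) and drops by its own weight when the tabs are over the grooves; press it down if it hangs.
- keeper (a joint): Aluminium forked plate (126 x 76 x 12 mm) sliding along the stand's -x: 0 = drawn out (fork tips 103 mm from the hub's axis), 0.095 m = fully in at its stop (tips 8 mm from the axis, fork astride the hub). Starts at 0 to 0.012; takes about 3 N, stays where left. Underside 59 mm above the bench: passes 2 mm over the seated cog's centre ring, is blocked by an unseated cog.
- keeper_post (a point): Centre of the top of the keeper's upright push post, 121 mm above the bench: shank 18 mm across, cap 24 mm across and 10 mm high. The plate's upper face is at 71 mm. The post stands 193 mm from the hub's axis at joint 0 and 98 mm at 0.095.
- chain_tool: Chain breaker with a blue handle, 178 mm long, lying on the bench; bystander.
- pedal: Platform pedal, 120 x 82 x 22 mm, lying on the bench; bystander.
- grease_pot: Grease pot with a green lid, 68 mm across, 48 mm high, standing; bystander.

How it is judged:
On the way, in this order (a step that is already met when the one before it is completed fails the run):
1. the cog has found the splines and sits flat on the shoulder (z of cog in the frame of stand below 0.047 m and horizontal distance between cog and stand below 0.004 m and angle between cog's own z axis and vertical below 0.05 rad), for 0.2 s.
2. the keeper is pushed fully in (value of joint keeper above 0.091 m), for 0.2 s.
At the end, for the whole second after the job is handed in: The cog is at rest on the hub's shoulder (within 2 mm of it, level within 0.05 rad, centred within 4 mm, its wide spoke within 0.15 rad of the stand's x axis) and the keeper is within 4 mm of its inner stop (all of step 1 and angle between the x axis of cog and the x axis of stand, either way round below 0.15 rad and value of joint keeper above 0.091 m and linear speed of cog below 0.02 m/s); the robot touches nothing.
It fails at once if the chain tool is moved by more than 30 mm (distance of chain_tool from where it was at the start of the episode above 0.03 m).
It fails at once if the pedal is moved by more than 30 mm (distance of pedal from where it was at the start of the episode above 0.03 m).
It fails at once if the grease pot is moved by more than 30 mm (distance of grease_pot from where it was at the start of the episode above 0.03 m).
It also fails if it takes over 64 s, if anything falls off the work surface, if the arm or the gripper's body presses on something with over 40 N, if the wrist force passes 120 N, or if a joint passes its speed limit or range.

### The arm

A 7-joint arm with a two-finger parallel gripper is mounted at the origin on a cart in front of the work surface, level with it; the furniture and walls round the work are solid. World frame = base frame: x ahead of the robot, y to its left, z up, the work surface at z = 0. Lengths are in m, angles in rad, forces in N, time in s.
With the tool pointing down it reaches from about 0.425 to 0.975 m from the base axis. Payload 16.7 kg.
Tool frame: the origin (TCP) lies at the very end of the fingers, on their centre line; the grasp point (between the pads) lies 19 mm behind it; z points along the fingers, y is the line along which they close (so a half turn about z gives the same grasp; the last joint's range is limited). The gripper opens to 85 mm and grips with 20 to 120 N. Pads are 22 mm wide; open, the fingers measure 114 mm over their backs; the gripper's body (76 mm by 85 mm) begins 54 mm behind the grasp point. The pads swing forward as they close: fully open they stand 13 mm farther back than shut.
Start: joints at [1.115, 0.426, 0.074, 1.606, -0.034, 1.111, -0.067], TCP at [0.204, -0.643, 0.231] pointing down, gripper open.
Joint ranges: [-2.85, 2.85], [-0.5, 2.14], [-1.23, 1.37], [0.21, 2.46], [-1.02, 4.16], [0.16, 2.05], [-2.73, 2.73]. Speed limits (rad/s): [1.89, 1.89, 2.39, 2.39, 3.01, 3.01, 3.01].

### API

Orientations are given as a unit quaternion [x, y, z, w].
In Python, from cell import * gives the robot as it stands. The module is installed in compiled form; this text tells all that it offers.
- The arm moves only by the tool step_arm, never from a script. Its argument "plan" is a list of rows, each a list of 6 numbers: the shift along the tool's x, y, z in m, then the turn, a rotation vector about the tool's x, y, z in degrees. In form: [[tx, ty, tz, wx, wy, wz], ...]. A call has 1 to 5 rows; each row is the pose to reach, as a shift and turn from the pose commanded when the call began, along the tool's axes at that moment; what a row does not reach only later rows make up. A row lasts 1/10 s, in which the tool goes at most 50 mm and 8.59 degrees, less where a joint would pass 70% of its speed; a pose out of reach is approached as far as the arm can. A call with a gripper value outside its range is refused whole. "claw" is the finger opening in m, from 0 to 0.0854, set as the call begins (left out, the last holds). The fingers move at their own pace and stop on an object; "force" is the grip in N (left out, the last holds). Time passes only in rows, so rows that repeat a pose let the fingers close. It gives the time, the measured TCP pose, the force, the opening and the grip force at its end, in the units of the state.
- sense(): the state, without advancing time (a new reading comes with each control period).
- get_image(name): name is "side" or "top"; returns a dict with "color" (420x560x3 uint8, blue, green, red), "depth" (420x560 float32, m along the optical axis (not along the pixel's ray), 0 where there is no reading), "K" (3x3 intrinsics, pixels), "extrinsics" (4x4, takes a point from camera to world coordinates). Camera axes: x right, y down, z forward; pixel columns grow to the right and rows downward; lengths in m; the calibration is good to about 2 mm. A picture is of the moment at which its call begins.
- close_job(): hands the job in; it is judged then, once.
The state is a dict: "t": time; "joint_pos": joint angles; "joint_vel": joint speeds; "tau": joint torques, N m; "tool_pos": TCP position; "eef_rot": TCP orientation; "force": force on the tool from outside, world axes, zero at the start; "ft_torque": the same for the moment, N m; "gripper_width": opening from 0.0 (shut) to 1.0 (fully open); "finger_force": force on a finger pad.
Only numpy, scipy, OpenCV 4.12 (cv2) and the standard library are available. Lean on these libraries where they do the work, as an engineer would, in place of code of your own. Each camera call takes 0.05 s, during which the arm holds its last target. There are 200 camera calls.

## Working session

There is one attempt and no reset: what is moved stays moved. The work goes in short steps, Python scripts to look and compute and a tool call to move; the robot and the scene stay as the last step left them, time stands still between calls to the robot, and variables do not carry over. Pictures are saved under pics/ and viewed, at most 10 in all, crops included, and the job is handed in when it is done.

Besides the shell and the picture viewer there is one more tool, called after "Request:" as name(argument=value, ...) on one line, values as JSON. step_arm: Moves the arm, as the interface text tells. Its arguments: {"type":"object","properties":{"plan":{"type":"array"},"claw":{"type":"number"},"force":{"type":"number"}},"required":["plan"]}

```bash
mkdir -p pics
cat > h.py <<'E'
from cell import *
import numpy as np, cv2
def cloud(n):
    d=get_image(n); K=d["K"]; z=d["depth"]; v,u=np.mgrid[:z.shape[0],:z.shape[1]]
    P=np.stack([(u-K[0,2])/K[0,0]*z,(v-K[1,2])/K[1,1]*z,z,np.ones_like(z)],-1)@d["extrinsics"].T
    P=P[...,:3]; P[z==0]=np.nan
    return d,P
E
python3 - <<'E'
from h import *
s=sense();print(s)
for n in("top","side"):
    d,P=cloud(n);cv2.imwrite(f"pics/{n}0.png",d["color"]);np.save(f"{n}0.npy",P);print(d["K"],d["extrinsics"])
E
```

```text
{'t': 0.0, 'joint_pos': array([ 1.11450403,  0.42673766,  0.0738312 ,  1.60660944, -0.03408926,
        1.11079845, -0.06712472]), 'joint_vel': array([ 0.00079461,  0.00145401,  0.00029864, -0.00019592,  0.00188806,
        0.00100197,  0.00025976]), 'tau': array([-4.69706151e-05, -9.49831939e+01,  3.76116335e+00, -4.63537824e+01,
        1.92276423e-02,  9.78668308e-03,  4.80092979e-07]), 'tool_pos': array([ 0.20370878, -0.64309817,  0.23060516]), 'eef_rot': array([ 9.88260234e-01,  1.52778567e-01, -1.46867219e-04, -6.30190280e-04]), 'force': array([ 0.07810889,  0.28312579, -0.86188768]), 'ft_torque': array([-0.08626404,  0.03895966,  0.00799512]), 'finger_force': 0.0, 'gripper_width': 0.9996746115955719}
[[425.07532121   0.         286.03453841]
 [  0.         425.07532121 204.95703634]
 [  0.           0.           1.        ]] [[ 0.00412363 -0.99150764  0.12998305  0.37034885]
 [-0.99987778 -0.00604841 -0.01441666  0.00782013]
 [ 0.01508042 -0.12990772 -0.9914114   1.38559133]
 [ 0.          0.          0.          1.        ]]
[[383.60251609   0.         282.05038083]
 [  0.         383.60251609 212.04910707]
 [  0.           0.           1.        ]] [[-0.81248568 -0.29469808  0.503011    0.07763471]
 [-0.58265596  0.43929898 -0.68376051  0.66515934]
 [-0.01946931 -0.84862798 -0.52863173  0.62881706]
 [ 0.          0.          0.          1.        ]]
```

View pics/top0.png

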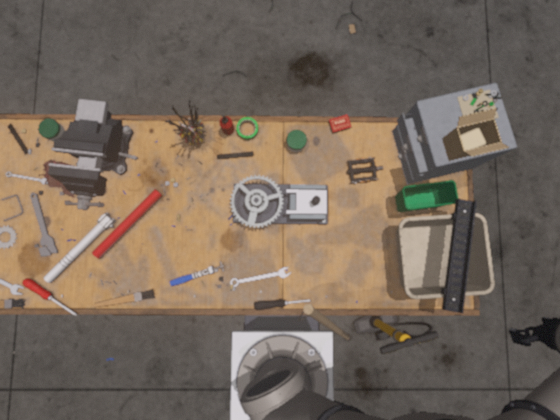

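View pics/side0.png

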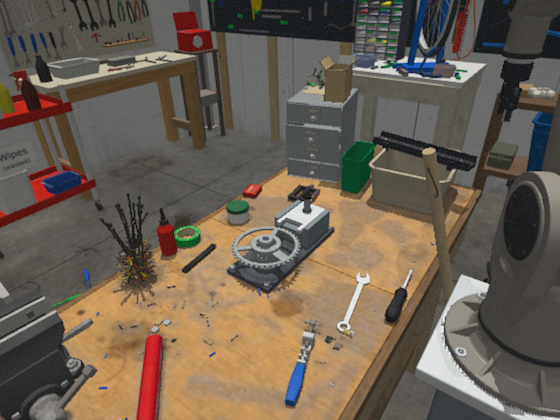

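Top view: the cog is at about (257,202), the keeper post at (316,200), the pot at (296,140), the pedal at (362,171) and the chain tool at (195,275). The stand's +x points to the right in the image, which is roughly world -y.

Run:
```python
from h import *
P=np.load("top0.npy");Q=np.load("side0.npy")
im=cv2.imread("pics/top0.png");cv2.imwrite("pics/crop.png",cv2.resize(im[160:250,210:340],None,fx=6,fy=6,interpolation=cv2.INTER_CUBIC))
for n,A in(("top",P),("side",Q)):
    w=A.reshape(-1,3);w=w[np.isfinite(w[:,0])]
    def near(c,r,a,b):
        m=(np.hypot(*(w[:,:2]-c).T)<r)&(w[:,2]>a)&(w[:,2]<b);return w[m]
    c0=P[202,257,:2]
    nose=near(c0,.05,.079,.092);c=nose.mean(0)
    post=near(P[200,316,:2],.05,.11,.13);p=post.mean(0)
    rim=near(c[:2],.1,.055,.074)
    rr=rim[np.hypot(*(rim[:,:2]-c[:2]).T)>.071]
    e=cv2.minEnclosingCircle(rr[:,:2].astype(np.float32))
    blk=near(c[:2],.3,.068,.0765); blk=blk[(np.hypot(*(blk[:,:2]-c[:2]).T)>.1)]
    r=cv2.minAreaRect(blk[:,:2].astype(np.float32))
    print(n,"nose",c,len(nose),"post",p,len(post),"circ",e,rr.mean(0),"blk",r, "dist",np.linalg.norm((p-c)[:2]),"dir",np.degrees(np.arctan2(*(p-c)[1::-1])))
    # spokes
    a=near(c[:2],.067,.055,.074);d=a[:,:2]-c[:2];R=np.hypot(*d.T);a=np.degrees(np.arctan2(d[:,1],d[:,0]))[R>.042]%360
    h=np.histogram(a,72,(0,360))[0];print(h)
```

```text
top nose [0.55797004 0.08034217 0.08391291] 112 post [ 0.55588418 -0.1022608   0.11989932] 49 circ ((0.5580865740776062, 0.07235092669725418), 0.09218466281890869) [0.55853766 0.08087695 0.0648103 ] blk ((0.6591449975967407, 0.06400947272777557), (0.5018845796585083, 0.14729340374469757), 54.8522834777832) dist 0.18261487845975655 dir -90.65445737885372
[ 0  0  0  0  0  0  0  0 11 11  6  0  0  0  0  0  0  0  0  0  0  0  0  0
  0  0  0  0  0  0  3 11 13 12 13  7  0  0  0  0  0  0  0  0  0  0  0  0
  0  0  0  0  0  0  0  2 10 12  7  0  0  0  0  0  0  0  0  0  0  0  0  0]
side nose [0.55434491 0.0855581  0.08406186] 133 post [ 0.55392312 -0.09771964  0.11842048] 54 circ ((0.5538867712020874, 0.07628002017736435), 0.09093894809484482) [0.55610446 0.08412667 0.06453302] blk ((0.6517001390457153, 0.07416221499443054), (0.5026912093162537, 0.14649859070777893), 57.3990478515625) dist 0.18327822241937988 dir -90.13185955868981
[ 0  0  0  0  0  0  2 13 11 23  1  0  0  0  0  1  0  0  0  0  0  2  0  0
  0  2  0  2  1  1  0 15 16 13 10 14  3  1  0  0  0  0  0  0  0  0  0  0
  0  0  0  0  0  0  0  0  8  8  6  0  0  0  0  0  1  0  0  0  0  0  0  0]
```

View pics/crop.png

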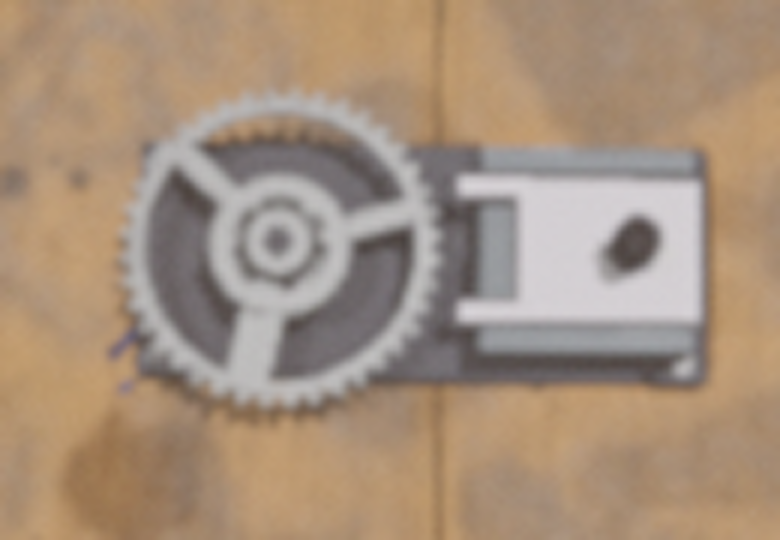

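The crop shows the cog's wide spoke at (255,350), pointing to about 167° world, with narrow spokes at 47° and 287°. The keeper faces right, at about 270°, so the cog has to turn about +103° counter-clockwise. I'll push the wide spoke with the closed fingers. First I check heights along the path and write a move calculator.

```bash
cat >> h.py <<'E'
from scipy.spatial.transform import Rotation as R
C=np.array([.556,.083])
def rows(tg):
    """tg: list of (x,y,z,yaw of tool x deg). Prints rows relative to the present pose."""
    s=sense();R0=R.from_quat(s["eef_rot"]);p0=s["tool_pos"]
    for x,y,z,a in tg:
        Rt=R.from_euler("z",a,degrees=True)*R.from_quat([1,0,0,0])
        print(np.r_[np.round(R0.inv().apply(np.array([x,y,z])-p0),4),np.round((R0.inv()*Rt).as_rotvec(degrees=True),1)].tolist())
def pol(r,phi,z,yaw): return (C[0]+r*np.cos(np.radians(phi)),C[1]+r*np.sin(np.radians(phi)),z,yaw)
E
python3 - <<'E'
from h import *
P=np.load("top0.npy").reshape(-1,3)
for y in np.arange(-.75,.25,.1):
    m=(P[:,1]>y)&(P[:,1]<y+.1)&(P[:,0]>.15)&(P[:,0]<.8)
    for x in(.2,.35,.5,.65):
        k=m&(P[:,0]>x)&(P[:,0]<x+.15); print(round(y,2),x,np.nanmax(P[k,2]).round(3) if k.any() else None,end=' | ')
    print()
print(pol(.0535,118,0,0))
rows([(.204,-.643,.36,17.6),pol(.0535,118,.36,-62)])
E
```

```text
-0.75 0.2 0.274 | -0.75 0.35 None | -0.75 0.5 None | -0.75 0.65 None | 
-0.65 0.2 0.444 | -0.65 0.35 0.166 | -0.65 0.5 0.163 | -0.65 0.65 0.333 | 
-0.55 0.2 0.165 | -0.55 0.35 0.166 | -0.55 0.5 0.398 | -0.55 0.65 0.396 | 
-0.45 0.2 0.131 | -0.45 0.35 0.13 | -0.45 0.5 0.378 | -0.45 0.65 0.396 | 
-0.35 0.2 0.007 | -0.35 0.35 0.129 | -0.35 0.5 0.026 | -0.35 0.65 0.199 | 
-0.25 0.2 0.007 | -0.25 0.35 0.01 | -0.25 0.5 0.024 | -0.25 0.65 0.028 | 
-0.15 0.2 0.336 | -0.15 0.35 0.023 | -0.15 0.5 0.127 | -0.15 0.65 0.055 | 
-0.05 0.2 0.291 | -0.05 0.35 0.069 | -0.05 0.5 0.078 | -0.05 0.65 0.054 | 
0.05 0.2 0.032 | 0.05 0.35 0.072 | 0.05 0.5 0.092 | 0.05 0.65 0.032 | 
0.15 0.2 0.032 | 0.15 0.35 0.031 | 0.15 0.5 0.071 | 0.15 0.65 0.209 | 
(np.float64(0.5308832713909549), np.float64(0.1302376962179526), 0, 0)
[0.0003, -0.0002, -0.1293, -0.1, 0.0, -0.0]
[0.5454, -0.6386, -0.1286, -0.1, 0.1, 79.6]
```

Request:
step_arm(plan=[[0.02,-0.024,-0.03,0,0,0],[0.05,-0.056,-0.055,0,0,0],[0.08,-0.09,-0.07,0,0,0],[0.11,-0.125,-0.07,0,0,0],[0.14,-0.158,-0.07,0,0,0]], claw=0)

```text
t: 0.6
tool_pos: [0.29, -0.4487, 0.3016]
eef_rot: [0.988, 0.153, 0.0, 0.0]
force: [1.7, -0.2, 0.5]
gripper_width: 0.142
finger_force: 0.0
```

Request:
step_arm(plan=[[0.033,-0.036,0,0,0,0],[0.066,-0.072,0,0,0,0],[0.099,-0.108,0,0,0,0],[0.132,-0.144,0,0,0,0],[0.165,-0.18,0,0,0,0]])

```text
t: 1.1
tool_pos: [0.3928, -0.2272, 0.3013]
eef_rot: [0.988, 0.153, 0.0, 0.0]
force: [1.9, -0.5, -1.0]
gripper_width: -0.002
finger_force: 0.0
```

Request:
step_arm(plan=[[0.033,-0.036,0,0,0,8],[0.066,-0.072,0,0,0,16],[0.099,-0.108,0,0,0,24],[0.132,-0.144,0,0,0,32],[0.165,-0.18,0,0,0,40]])

```text
t: 1.6
tool_pos: [0.4787, -0.0448, 0.3013]
eef_rot: [0.989, -0.149, -0.0, 0.0]
force: [0.3, -0.5, -0.4]
gripper_width: 0.001
finger_force: 0.0
```

Run:
```python
from h import *
s=sense();print(s["tool_pos"],s["eef_rot"],s["t"],s["gripper_width"])
rows([pol(.0535,118,.2,-62)])
```

```text
[ 0.47865643 -0.04479746  0.30127436] [ 9.88835242e-01 -1.49012839e-01 -7.13157962e-05  1.82289175e-04] 1.6 0.0005078044531007794
[-0.0017, -0.1827, 0.1012, 0.0, -0.0, 44.9]
```

Request:
step_arm(plan=[[0,-0.037,0.0,0,0,8],[0,-0.074,0.0,0,0,16],[0,-0.11,0.02,0,0,24],[-0.001,-0.146,0.045,0,0,32],[-0.002,-0.183,0.07,0,0,40]])

```text
t: 2.1
tool_pos: [0.5147, 0.0749, 0.2654]
eef_rot: [0.927, -0.374, -0.005, -0.0]
force: [0.2, -0.6, -0.7]
gripper_width: -0.001
finger_force: 0.0
```

Request:
step_arm(plan=[[0,0,0.03,0,0,5],[0,0,0.07,0,0,5],[0,0,0.11,0,0,5],[0,0,0.135,0,0,5],[0,0,0.135,0,0,5]])

```text
t: 2.6
tool_pos: [0.5116, 0.0742, 0.1284]
eef_rot: [0.91, -0.414, -0.007, 0.002]
force: [0.8, -0.4, 0.7]
gripper_width: -0.001
finger_force: 0.0
```

Run:
```python
from h import *
s=sense();print(s["tool_pos"],s["eef_rot"],s["t"],s["gripper_width"])
rows([pol(.0535,118,.1,-62)])
a,A=cloud("top");b,B=cloud("side")
f=lambda i,r,c,h,w:cv2.resize(i[r:r+h,c:c+w],None,fx=4,fy=4,interpolation=cv2.INTER_CUBIC)
cv2.imwrite("pics/c2.png",np.hstack([f(a["color"],150,205,100,100),f(b["color"],200,215,100,100)]))
```

```text
[0.51156938 0.07423768 0.12838703] [ 0.9104175  -0.41363094 -0.00683998  0.00162696] 2.6 -0.0006616584164317106
[-0.0292, -0.0516, 0.0283, 0.6, 0.6, 13.1]
```

View pics/c2.png

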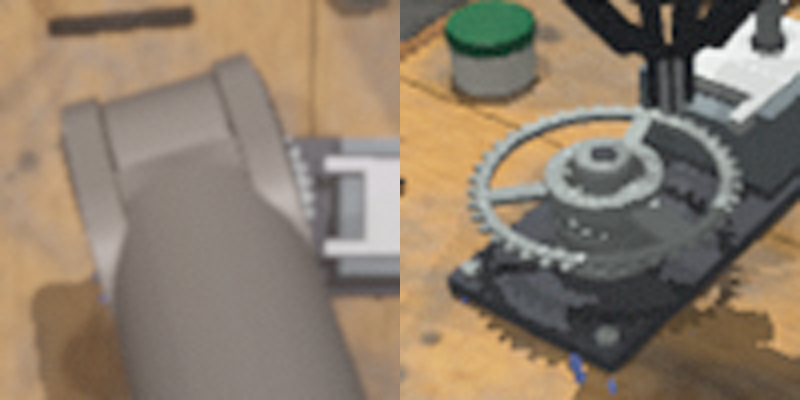

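The side view shows the closed finger at about (665,85), above the cog and clear of it. The last row was cut short, so I finish the approach.

Request:
step_arm(plan=[[-0.01,-0.018,0,0,0,5],[-0.02,-0.036,0.0,0.3,0.3,10],[-0.029,-0.052,0.01,0.6,0.6,13],[-0.029,-0.052,0.028,0.6,0.6,13],[-0.029,-0.052,0.028,0.6,0.6,13]])

```text
t: 3.2
tool_pos: [0.535, 0.132, 0.1051]
eef_rot: [0.857, -0.515, 0.003, -0.004]
force: [0.0, 0.6, -0.5]
gripper_width: -0.001
finger_force: 0.0
```

Run:
```python
from h import *
rows([pol(.0535,118,.085,-62)])
b,B=cloud("side")
i=b["color"];T=np.linalg.inv(b["extrinsics"])
def pr(p):
    q=b["K"]@(T@np.r_[p,1])[:3];return q[:2]/q[2]
print(sense()["tool_pos"])
i=i.copy()
im=cv2.resize(i[200:300,215:315],None,fx=6,fy=6,interpolation=cv2.INTER_CUBIC)
for r,z in((.071,.066),(.036,.072),(.0194,.085)):
    L=np.array([pr(pol(r,t,z,0)[:3]) for t in range(0,360,5)])
    cv2.polylines(im,[np.int32((L-[215,200])*6)],True,(0,0,255))
cv2.circle(im,np.int32((pr(sense()["tool_pos"])-[215,200])*6).tolist(),4,(0,255,255),-1)
im=cv2.convertScaleAbs(im,alpha=1.6,beta=20)
cv2.imwrite("pics/c3.png",im)
```

```text
[-0.0004, 0.0047, 0.02, -0.6, -0.1, -0.0]
[0.53495149 0.13511624 0.10409653]
```

View pics/c3.png

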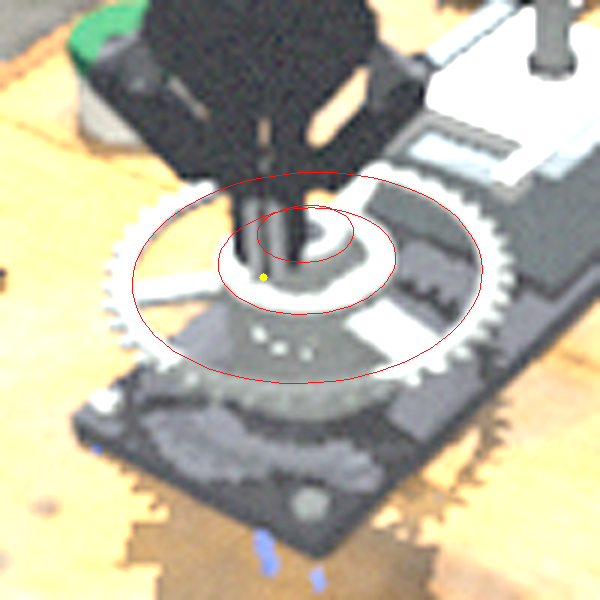

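The circles line up with the rim, ring and nose within about 1 px, and the finger tip is at (265,270), inside the open window. Next I correct the position and go down.

Request:
step_arm(plan=[[0,0.004,0,-0.5,0,0],[0,0.004,0,-0.5,0,0],[0,0.004,0,-0.5,0,0]])

```text
t: 3.55
tool_pos: [0.5304, 0.1277, 0.1044]
eef_rot: [0.857, -0.515, -0.0, 0.001]
force: [0.6, -0.7, -0.2]
gripper_width: 0.0
finger_force: 0.0
```

Run:
```python
from h import *
s=sense();print(s["tool_pos"],s["t"],s["force"])
rows([pol(.0535,118,.085,-62),pol(.0535,118,.035,-62)])
```

```text
[0.53044733 0.12769938 0.10437889] 3.55 [ 0.62935063 -0.74262299 -0.15136412]
[-0.0021, -0.0016, 0.0194, 0.1, -0.0, 0.0]
[-0.0021, -0.0017, 0.0694, 0.1, -0.0, 0.0]
```

Request:
step_arm(plan=[[-0.002,-0.001,0.01,0,0,0],[-0.002,-0.001,0.025,0,0,0],[-0.002,-0.001,0.04,0,0,0],[-0.002,-0.001,0.055,0,0,0],[-0.002,-0.001,0.069,0,0,0]])

```text
t: 4.05
tool_pos: [0.5295, 0.1304, 0.0326]
eef_rot: [0.858, -0.514, -0.0, 0.002]
force: [0.4, -0.3, 0.5]
gripper_width: -0.001
finger_force: 0.0
```

Request:
step_arm(plan=[[0,0,0,0,0,0],[0,0,0,0,0,0]])

```text
t: 4.25
tool_pos: [0.5299, 0.1305, 0.0341]
eef_rot: [0.858, -0.514, -0.0, 0.002]
force: [-0.5, 0.0, -0.0]
gripper_width: -0.001
finger_force: 0.0
```

Run:
```python
from h import *
s=sense();print(s["tool_pos"],s["t"],s["force"])
d=s["tool_pos"][:2]-C;print(np.hypot(*d),np.degrees(np.arctan2(d[1],d[0])))
rows([pol(.0535,118+k*5,.035,-62+k*5) for k in range(1,6)])
```

```text
[0.52989062 0.13045404 0.03408187] 4.25 [-0.50364417  0.04476299 -0.03078513]
0.05416258821672158 118.81974756879958
[0.0009, 0.0039, -0.0009, 0.2, -0.1, -4.9]
[0.0015, 0.0085, -0.0009, 0.2, -0.1, -9.9]
[0.0025, 0.0131, -0.0009, 0.2, -0.1, -14.9]
[0.0039, 0.0175, -0.0009, 0.2, -0.1, -19.9]
[0.0056, 0.0218, -0.0008, 0.2, -0.1, -24.9]
```

The finger is in the window with no contact, so I sweep along the arc.

Request:
step_arm(plan=[[0.0005,0.0042,0,0,0,-5],[0.001,0.0088,0,0,0,-10],[0.002,0.0133,0,0,0,-15],[0.0035,0.0178,0,0,0,-20],[0.0055,0.022,0,0,0,-25]])

```text
t: 4.75
tool_pos: [0.5136, 0.1157, 0.0353]
eef_rot: [0.949, -0.315, 0.0, 0.001]
force: [-0.2, -0.3, -0.5]
gripper_width: 0.005
finger_force: 0.1
```

Request:
step_arm(plan=[[0.0002,0.0047,0,0,0,-5],[0.0008,0.0093,0,0,0,-10],[0.0018,0.0138,0,0,0,-15],[0.0032,0.0183,0,0,0,-20],[0.005,0.0226,0,0,0,-25]])

```text
t: 5.25
tool_pos: [0.504, 0.0945, 0.0354]
eef_rot: [0.995, -0.102, 0.0, 0.001]
force: [-0.9, 0.0, 0.6]
gripper_width: 0.001
finger_force: 0.1
```

```bash
cat > chk.py <<'E'
from h import *
s=sense();print(s["tool_pos"],s["t"],s["force"])
d=s["tool_pos"][:2]-C;print(np.hypot(*d),np.degrees(np.arctan2(d[1],d[0]))%360,"yaw",R.from_quat(s["eef_rot"]).as_matrix()[:2,0])
b,B=cloud("side");i=b["color"]
w=B.reshape(-1,3);e=w[:,:2]-C-[-.002,.002];q=np.hypot(*e.T);a=np.degrees(np.arctan2(e[:,1],e[:,0]))%360
for lo,hi in((.056,.073),(.040,.055)):
    m=(q>.044)&(q<.066)&(w[:,2]>lo)&(w[:,2]<hi);print(lo,np.histogram(a[m],72,(0,360))[0])
m=(q>.073)&(q<.082)&(w[:,2]>.02)&(w[:,2]<.08);print("rim z by sector",[round(float(np.median(w[m&(a>=t)&(a<t+45),2])),4) for t in range(0,360,45)])
E
python3 chk.py
```

```text
[0.5040471  0.09446264 0.03539647] 5.25 [-0.85872019  0.04886319  0.64750974]
0.05320240599571663 167.55786951913322 yaw [ 0.97922272 -0.20278724]
0.056 [ 0  0  0  0  0  0  0  0  0  0  0  0  1 12 12 17  0  0  0  0  0  0  0  0
  0  0  1  0  0  1  2 18  9  8  9  1  3  2  6  7  5  4  0  0  0  0  0  0
  0  0  0  0  0  0  0  0  0  0  0  0  0  0  3  7  4  0  0  0  0  0  0  0]
0.04 [0 0 0 0 0 0 0 0 0 0 0 0 0 0 0 0 0 0 0 0 0 0 0 0 0 0 0 0 0 0 1 1 3 4 2 2 0
 0 0 0 0 0 0 0 0 0 0 0 0 0 0 0 0 0 0 0 0 0 0 0 0 0 0 0 0 0 0 0 0 0 0 0]
rim z by sector [0.0658, 0.0648, 0.0642, 0.0639, 0.0647, 0.0643, 0.0655, 0.0646]
```

The cog is turning; the wide spoke is at about 197°. I continue.

Request:
step_arm(plan=[[0.0002,0.0047,0,0,0,-5],[0.0008,0.0093,0,0,0,-10],[0.0018,0.0138,0,0,0,-15],[0.0032,0.0183,0,0,0,-20],[0.005,0.0226,0,0,0,-25]])

```text
t: 5.8
tool_pos: [0.5042, 0.0713, 0.0352]
eef_rot: [0.993, 0.115, -0.0, 0.001]
force: [-0.8, -0.5, -1.2]
gripper_width: -0.002
finger_force: 0.1
```

Request:
step_arm(plan=[[0.0002,0.0047,0,0,0,-5],[0.0008,0.0093,0,0,0,-10],[0.0018,0.0138,0,0,0,-15],[0.0032,0.0183,0,0,0,-20],[0.005,0.0226,0,0,0,-25]])

```text
t: 6.3
tool_pos: [0.5143, 0.0503, 0.0353]
eef_rot: [0.945, 0.327, -0.001, 0.001]
force: [0.3, 0.4, 1.3]
gripper_width: 0.001
finger_force: 0.2
```

```bash
python3 chk.py
```

```text
[0.51428522 0.05027982 0.0353082 ] 6.3 [0.32873    0.41006263 1.27530803]
0.05301634736428471 218.10988390486744 yaw [0.78611664 0.61807459]
0.056 [ 9 18  0  0  0  0  0  0  0  0  0  0  0  0  0  0  0  0  0  0  0  0  0 10
 14 10  0  0  0  0  0  1  0  0  0  0  0  0  0  0  3 17 10  2  0  0  0  0
  0  2  3  2  2  0  0  0  0  0  0  0  0  0  0  0  0  0  0  0  0  0  0  7]
0.04 [ 0  0  0  0  0  0  0  0  0  0  0  0  0  0  0  0  0  0  0  0  0  0  0  0
  0  0  0  0  0  0  0  0  0  0  0  0  0  0  0  0  0 13 12  2  0  0  0  0
  0  0  0  0  0  0  0  0  0  0  0  0  0  0  0  0  0  0  0  0  0  0  0  0]
rim z by sector [0.0654, 0.0649, 0.0637, 0.0643, 0.0641, 0.065, 0.0646, 0.0652]
```

Request:
step_arm(plan=[[0.0001,0.0037,0,0,0,-4],[0.0005,0.0075,0,0,0,-8],[0.001,0.0102,0,0,0,-11],[0.0016,0.013,0,0,0,-14],[0.0023,0.0156,0,0,0,-17]])

```text
t: 6.85
tool_pos: [0.5255, 0.0396, 0.0351]
eef_rot: [0.887, 0.462, -0.001, 0.001]
force: [-0.9, -0.2, -0.2]
gripper_width: 0.005
finger_force: 0.2
```

Request:
step_arm(plan=[[0,0.0013,0,0,0,-1.4],[0,0.0026,0,0,0,-2.8],[0.0001,0.0037,0,0,0,-4],[0.0002,0.0047,0,0,0,-5],[0.0003,0.0056,0,0,0,-6]])

```text
t: 7.35
tool_pos: [0.5301, 0.0367, 0.0348]
eef_rot: [0.861, 0.509, -0.001, 0.001]
force: [0.2, -0.1, 0.1]
gripper_width: 0.003
finger_force: 0.0
```

```bash
python3 chk.py
```

```text
[0.53009563 0.03666994 0.03477471] 7.35 [ 0.2215789  -0.10299642  0.07581665]
0.0530802265103666 240.78927960967798 yaw [0.48277611 0.87573884]
0.056 [ 0  0  0  0  0  0  0  0  0  0  0  0  0  0  0  0  0  0  0  0  0  0  0  0
  0  0  0  0  0  0  0  0  0  0  0  0  0  0  0  0  0  0  0  0  0 14 17  7
  1  3  1  0  0  0  0  0  0  0  0  0  0  0  0  0  0  0  0  0  0  0  0  0]
0.04 [ 0  0  0  3  7 12 14  0  0  0  0  0  0  0  0  0  0  0  0  0  0  0  0  0
  0  0  0  1  8 12 11  4  0  0  0  0  0  0  0  0  0  0  0  0  0  9 17  7
  3  4  1  1  5  6  8  8  7  0  0  0  0  0  0  0  0  0  0  0  0  0  0  0]
rim z by sector [0.0509, 0.0501, 0.0494, 0.0498, 0.0498, 0.051, 0.0502, 0.0502]
```

The cog has dropped: rim top at about 0.050 m all round and the narrow spokes at about 27° and 148°, so it is level and home. I lift out and go behind the keeper post.

Request:
step_arm(plan=[[0,-0.0015,0,0,0,0],[0,-0.0015,-0.02,0,0,0],[0,-0.0015,-0.055,0,0,0],[0,-0.0015,-0.095,0,0,0],[0,-0.0015,-0.13,0,0,0]])

```text
t: 7.9
tool_pos: [0.5286, 0.0378, 0.1665]
eef_rot: [0.861, 0.508, -0.001, 0.001]
force: [-0.3, -0.1, -0.2]
gripper_width: -0.001
finger_force: 0.0
```

```bash
python3 chk.py
python3 - <<'E'
from h import *
rows([(.554,-.08,.165,75),(.554,-.165,.165,90)])
E
```

```text
[0.52864756 0.0378077  0.16650224] 7.9 [-0.287275   -0.08181646 -0.17032806]
0.052825183467328465 238.81575881714866 yaw [0.48381172 0.87516779]
0.056 [0 0 0 0 0 0 0 0 0 0 0 0 0 0 0 0 0 0 0 0 0 0 0 0 0 0 0 0 0 0 0 0 0 0 0 0 0
 0 0 0 0 0 0 0 0 0 0 0 0 0 0 0 0 0 0 0 0 0 0 0 0 0 0 0 0 0 0 0 0 0 0 0]
0.04 [ 0  0  0  4  9 13 10  1  0  0  0  0  0  0  0  0  0  0  0  0  0  0  0  0
  0  0  0  0 10 10 15  2  0  0  0  0  0  0  0  0  0  0  0  0  0  0  0  0
  0  0  0  2 15  8  8 10  6  0  0  0  0  0  0  0  0  0  0  0  0  0  0  0]
rim z by sector [0.0508, 0.0503, 0.0492, 0.0498, 0.0499, 0.0506, 0.0504, 0.0501]
[-0.0923, 0.0772, 0.007, 0.3, -0.0, -13.9]
[-0.1667, 0.1184, 0.0072, 0.3, 0.0, -28.9]
```

Request:
step_arm(plan=[[-0.033,0.027,0,0,0,-6],[-0.067,0.055,0,0,0,-12],[-0.1,0.08,0,0,0,-18],[-0.134,0.1,0,0,0,-24],[-0.167,0.118,0,0.3,0,-29]])

```text
t: 8.45
tool_pos: [0.5512, -0.1672, 0.1652]
eef_rot: [0.705, 0.709, -0.003, -0.002]
force: [1.8, 0.4, 0.1]
gripper_width: -0.006
finger_force: 0.0
```

Request:
step_arm(plan=[[0,0,0,0,0,0],[0,0,0,0,0,0],[0,0,0,0,0,0]])

```text
t: 8.75
tool_pos: [0.5514, -0.1644, 0.1651]
eef_rot: [0.707, 0.708, -0.003, -0.002]
force: [-0.5, 0.6, -0.1]
gripper_width: -0.0
finger_force: 0.0
```

Run:
```python
from h import *
print(sense()["tool_pos"])
P=cloud("side")[1].reshape(-1,3)
m=(abs(P[:,0]-.555)<.03)&(abs(P[:,1]+.1)<.03)&(P[:,2]>.112)&(P[:,2]<.127);print(m.sum(),P[m].mean(0),P[m].min(0),P[m].max(0))
rows([(.554,-.16,.165,90),(.554,-.16,.088,90)])
```

```text
[ 0.55140182 -0.16438951  0.16512469]
53 [ 0.5535737  -0.09716555  0.11900772] [ 0.54328595 -0.11170679  0.1126022 ] [ 0.56459909 -0.08706234  0.12300541]
[0.0042, 0.0025, 0.0002, -0.4, 0.1, 0.1]
[0.0043, 0.003, 0.0772, -0.4, 0.1, 0.1]
```

Request:
step_arm(plan=[[0,0.003,0.02,0,0,0],[0,0.003,0.045,0,0,0],[0,0.003,0.07,0,0,0],[0,0.003,0.077,0,0,0]])

```text
t: 9.2
tool_pos: [0.5528, -0.164, 0.0861]
eef_rot: [0.706, 0.708, -0.003, -0.003]
force: [-0.1, 0.3, 0.2]
gripper_width: 0.003
finger_force: 0.0
```

Request:
step_arm(plan=[[0.007,0,0,0,0,0],[0.014,0,0,0,0,0],[0.021,0,0,0,0,0],[0.026,0,0,0,0,0],[0.031,0,0,0,0,0]])

```text
t: 9.7
tool_pos: [0.5542, -0.134, 0.0889]
eef_rot: [0.706, 0.708, -0.002, -0.001]
force: [-0.2, -0.2, -0.9]
gripper_width: 0.002
finger_force: 0.0
```

Request:
step_arm(plan=[[0.009,0,0,0,0,0],[0.018,0,0,0,0,0],[0.027,0,0,0,0,0],[0.036,0,0,0,0,0],[0.045,0,0,0,0,0]])

```text
t: 10.2
tool_pos: [0.5541, -0.089, 0.0883]
eef_rot: [0.707, 0.708, -0.003, -0.002]
force: [2.2, -2.9, 1.8]
gripper_width: -0.004
finger_force: 1.6
```

```bash
cat > k.py <<'E'
from h import *
s=sense();print(s["tool_pos"],s["force"],s["t"])
P=cloud("side")[1].reshape(-1,3)
m=(abs(P[:,0]-.555)<.014)&(P[:,1]>s["tool_pos"][1]+.012)&(P[:,1]<.03)&(P[:,2]>.114)&(P[:,2]<.127);p=P[m].mean(0);print("post",p)
print("joint est", .0105+p[1]+.0972)
E
python3 k.py; python3 chk.py|tail -1
```

```text
[ 0.55409085 -0.08899512  0.08827514] [ 2.21613542 -2.91929728  1.83949023] 10.2
post [ 0.55387492 -0.06355527  0.11968357]
joint est 0.044144727067828744
rim z by sector [0.0509, 0.0502, 0.0495, 0.0494, 0.05, 0.0511, 0.051, 0.0501]
```

The keeper is moving and needs about 50 mm more.

Request:
step_arm(plan=[[0.008,0,0,0,0,0],[0.016,0,0,0,0,0],[0.024,0,0,0,0,0],[0.032,0,0,0,0,0],[0.04,0,0,0,0,0]])

```text
t: 10.8
tool_pos: [0.5538, -0.0489, 0.0881]
eef_rot: [0.707, 0.708, -0.003, -0.002]
force: [2.1, -4.0, -0.5]
gripper_width: 0.002
finger_force: 1.6
```

Request:
step_arm(plan=[[0.002,0,0,0,0,0],[0.004,0,0,0,0,0],[0.006,0,0,0,0,0],[0.008,0,0,0,0,0]])

```text
t: 11.2
tool_pos: [0.5537, -0.0418, 0.0881]
eef_rot: [0.707, 0.708, -0.003, -0.002]
force: [2.1, -3.1, -0.2]
gripper_width: -0.0
finger_force: 1.3
```

```bash
python3 k.py
```

```text
[ 0.55373455 -0.04177421  0.08807351] [ 2.06326973 -3.12771305 -0.22387789] 11.2
post [ 0.55413693 -0.01670991  0.11964086]
joint est 0.09099009456271176
```

Next, 1 mm steps until the stop pushes back.

Request:
step_arm(plan=[[0.001,0,0,0,0,0],[0.002,0,0,0,0,0],[0.003,0,0,0,0,0]])

```text
t: 11.55
tool_pos: [0.5538, -0.0387, 0.0881]
eef_rot: [0.707, 0.708, -0.003, -0.002]
force: [2.0, -2.1, 0.4]
gripper_width: 0.002
finger_force: 1.3
```

Request:
step_arm(plan=[[0.0005,0,0,0,0,0],[0.001,0,0,0,0,0]])

```text
t: 11.75
tool_pos: [0.5538, -0.0376, 0.0881]
eef_rot: [0.707, 0.708, -0.003, -0.002]
force: [2.5, -4.5, 0.8]
gripper_width: -0.0
finger_force: 2.1
```

Request:
step_arm(plan=[[0.0007,0,0,0,0,0],[0.0014,0,0,0,0,0]])

```text
t: 11.95
tool_pos: [0.5537, -0.0374, 0.0881]
eef_rot: [0.707, 0.707, -0.003, -0.001]
force: [2.7, -11.9, 1.1]
gripper_width: -0.0
finger_force: 5.9
```

```bash
python3 k.py
```

```text
[ 0.55373018 -0.03742272  0.08809969] [  2.68000609 -11.8784598    1.11151639] 11.95
post [ 0.55435368 -0.01211212  0.1196487 ]
joint est 0.09558787742874839
```

The keeper is at its stop: 12 N back and a joint estimate of 0.0956. I back off, lift and check.

Request:
step_arm(plan=[[-0.01,0,0,0,0,0],[-0.03,0,0,0,0,0],[-0.05,0,-0.01,0,0,0],[-0.06,0,-0.05,0,0,0],[-0.06,0,-0.09,0,0,0]])

```text
t: 12.5
tool_pos: [0.5532, -0.0979, 0.1784]
eef_rot: [0.707, 0.707, -0.004, -0.003]
force: [0.9, 0.7, 1.1]
gripper_width: 0.003
finger_force: 0.0
```

```bash
python3 chk.py
python3 - <<'E'
from h import *
P=cloud("side");cv2.imwrite("pics/end.png",cv2.resize(P[0]["color"][180:300,200:350],None,fx=4,fy=4));P=P[1].reshape(-1,3)
m=(abs(P[:,0]-.555)<.014)&(abs(P[:,1]+.012)<.02)&(P[:,2]>.114)&(P[:,2]<.127);print(P[m].mean(0))
E
```

```text
[ 0.55317082 -0.09791528  0.17838884] 12.5 [0.85493953 0.68619472 1.12063335]
0.18093740179418474 269.1040715839582 yaw [4.35915144e-04 9.99999271e-01]
0.056 [ 0  0  0  0  0  0  0  0  0  0  0  0  0  0  0  0  0  0  0  0  0  0  0  0
  0  0  0  0  0  0  0  0  0  0  0  0  0  0  0  0  0  0  0  5  2 11 11 14
 11 12 11 12  9  8  7 10  9 10  9 12  8  9  7  4  4  0  1  0  0  0  0  0]
0.04 [ 0  0  0  3  8 12 16  0  0  0  0  0  0  0  0  0  0  0  0  0  0  0  0  1
  0  0  0  1  8 12 11  4  0  0  0  0  0  0  0  0  0  0  0  0  0  0  0  0
  0  0  0  0  3  2  2  2  2  0  0  0  0  0  0  0  0  0  0  0  0  0  0  0]
rim z by sector [0.0505, 0.0501, 0.0493, 0.0492, 0.05, 0.069, 0.0708, 0.0503]
[ 0.55416645 -0.01255411  0.11955406]
```

View pics/end.png

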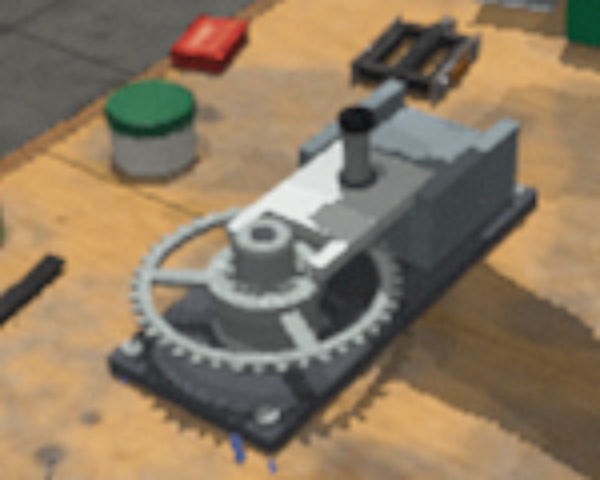

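The picture shows the cog flat on the shoulder and the fork astride the nose at (263,240). The post is at (355,140), the arm is clear, and the pot and pedal haven't moved.

```bash
python3 -c "
from cell import *
print(close_job())"
```

```text
the job is handed in; nothing more can be done
None
```

The job is handed in after about 12.5 s of robot time: by the last camera check the cog sits flat and home on the hub, the keeper is fully in at its stop, and the arm is clear; the hand-in call returned no verdict.

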